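Feel which stock tote is full and slide it home against the stop rail

TASK

One of the three look-alike stock totes is full and the other two are nearly empty: find the full one by taking a tote by its ball knob and raising just that end a little (about a centimetre, far end staying on the cart) and feeling its weight by the force on the wrist. Slide the full tote along the cart until its far end sits flush against the stop rail, pushing gently, and set it down flat and let go; leave the light totes where they stand. Do not pick a tote up off the cart, tip it steeply or press hard on it, and do not disturb the vise, wrench, insert or gauge.

Things in the scene. Friction and masses are not known exactly. Their poses are not given: they have to be found in the camera images.
- tote_a: One of three look-alike closed stock totes: grey plastic box, flat white lid, 120 mm long (x), 70 wide (y), 50 high without knob. Origin: centre of underside; +x is the far end, facing the stop rail. The full tote weighs 0.80-0.95 kg, the two light ones 0.14-0.21 kg each; which letter is full changes every time. Centre of mass within 8 mm of the box's middle.
- tote_a_knob (a point): Centre of the tote's ball knob (black, 28 mm diameter, on a 12 mm post), 30 mm above the lid, 80 mm above the cart, 45 mm from the tote's middle towards its near (-x) end, 105 mm from its far bottom edge. Axes as the tote's. The ball can turn between two finger pads (against some 0.1 N m), so the tote pivots on its far bottom edge as the knob is raised along an arc.
- tote_a_far (a point): Middle of the tote's far (+x) end face, 20 mm above its underside, 105 mm from the knob along the tote's x. Dragged flat over the cart the full tote resists with about 3 to 8 N. While tipped, its weight acts 60 mm from the far bottom edge; the lift at the knob acts 105 mm from that edge, and any sideways push 80 mm above it, so judge by both.
- tote_b: One of three look-alike closed stock totes: grey plastic box, flat white lid, 120 mm long (x), 70 wide (y), 50 high without knob. Origin: centre of underside; +x is the far end, facing the stop rail. The full tote weighs 0.80-0.95 kg, the two light ones 0.14-0.21 kg each; which letter is full changes every time. Centre of mass within 8 mm of the box's middle.
- tote_b_knob (a point): Centre of the tote's ball knob (black, 28 mm diameter, on a 12 mm post), 30 mm above the lid, 80 mm above the cart, 45 mm from the tote's middle towards its near (-x) end, 105 mm from its far bottom edge. Axes as the tote's. The ball can turn between two finger pads (against some 0.1 N m), so the tote pivots on its far bottom edge as the knob is raised along an arc.
- tote_b_far (a point): Middle of the tote's far (+x) end face, 20 mm above its underside, 105 mm from the knob along the tote's x. Dragged flat over the cart the full tote resists with about 3 to 8 N. While tipped, its weight acts 60 mm from the far bottom edge; the lift at the knob acts 105 mm from that edge, and any sideways push 80 mm above it, so judge by both.
- tote_c: One of three look-alike closed stock totes: grey plastic box, flat white lid, 120 mm long (x), 70 wide (y), 50 high without knob. Origin: centre of underside; +x is the far end, facing the stop rail. The full tote weighs 0.80-0.95 kg, the two light ones 0.14-0.21 kg each; which letter is full changes every time. Centre of mass within 8 mm of the box's middle.
- tote_c_knob (a point): Centre of the tote's ball knob (black, 28 mm diameter, on a 12 mm post), 30 mm above the lid, 80 mm above the cart, 45 mm from the tote's middle towards its near (-x) end, 105 mm from its far bottom edge. Axes as the tote's. The ball can turn between two finger pads (against some 0.1 N m), so the tote pivots on its far bottom edge as the knob is raised along an arc.
- tote_c_far (a point): Middle of the tote's far (+x) end face, 20 mm above its underside, 105 mm from the knob along the tote's x. Dragged flat over the cart the full tote resists with about 3 to 8 N. While tipped, its weight acts 60 mm from the far bottom edge; the lift at the knob acts 105 mm from that edge, and any sideways push 80 mm above it, so judge by both.
- stop_rail: Fixed straight aluminium stop rail bolted across the far side of the cart: 500 mm long (its y), 20 mm thick (x), 30 mm high. Origin: centre of its underside. Its working face looks along its -x, towards the robot, 10 mm from the origin. Rigid.
- cart: The fixed steel cart top, at z = 0, on which everything stands; its own origin is of no use.
- vise: Bystander: small cast iron vise, bolted to the cart, clamping an upright white thumb slug; 110 x 80 mm foot, 110 mm high, its screw sticks out 35 mm beyond the foot towards -x. Origin: centre of its foot. Leave it alone.
- tap_wrench: Bystander: loose brass tap wrench, 190 mm long (x), 24 mm high. Origin: underside, middle. Leave it alone.
- finger_insert: Bystander: loose red plastic finger insert, a cup 31 mm in diameter, 30 mm high. Origin: centre of its underside. Leave it alone.
- depth_gauge: Bystander: loose aluminium depth gauge, a 130 mm blade (x) on a 90 mm cross bar, 29 mm high. Origin: underside, middle. Leave it alone.
Mind the look-alikes: they are no part of the job. What is shaped like the tote_c but red is not meant. Leave any pink look-alike of the tote_b alone.

How it is judged:
By the outcome, as a careful person would: the job done as asked, in the order asked, and still so for the second after the job is handed in, with the robot touching nothing.
It also fails if it takes over 67 s, if anything falls off the work surface, if the arm or the gripper's body presses on something with over 40 N, if the wrist force passes 120 N, or if a joint passes its speed limit or range.

ROBOT

A 6-joint arm with a two-finger parallel gripper is mounted at the origin on the work surface. World frame = base frame: x ahead of the robot, y to its left, z up, the work surface at z = 0. Lengths are in m, angles in degrees, forces in N, time in s.
With the tool pointing down it reaches from about 0.3 to 0.875 m from the base axis. Payload 4.2 kg.
Tool frame: the origin (TCP) lies midway between the tips of the shut fingers; the grasp point (between the pads) lies behind it (manip.grasp_offset is the z of the grasp point in the tool frame, in m); z points along the fingers, y is the direction in which the jaws open and shut (so a half turn about z gives the same grasp; the last joint's range is limited). The gripper opens to 85 mm and grips with 20 to 120 N. Pads are 22 mm wide; open, the fingers measure 114 mm over their backs; the gripper's body (76 mm by 85 mm) begins 54 mm behind the grasp point. The pads swing forward as they close: fully open they stand 13 mm farther back than shut.
Start: joints at [-66.062, 18.312, 89.639, -0, 72.044, -1.146], TCP at [0.244, -0.521, 0.231] pointing down, gripper open.
Joint ranges: [-177.97, 177.97], [-48.28, 115.42], [12.27, 149.76], [-77.06, 257.06], [2.81, 150.46], [-146.56, 146.56]. Speed limits (degrees/s): [147.25, 147.25, 180, 180, 180, 180].

INTERFACE

Orientations are given as a 3x3 rotation matrix whose columns are the frame's x, y, z axes.
In Python, from rig import manip gives the robot as it stands. The module is installed in compiled form; this text tells all that it offers.
- The arm moves only by the tool jog_arm, never from a script. Its argument "deltas" is one flat list of numbers, 5 for each row, row after row: the closure, from 0 (fully open) to 1 (shut), then the shift along the tool's x, y, z in m, then the turn about the tool's z in degrees. A call has 1 to 8 rows; each row shifts and turns the commanded pose from where the row before left it, along the tool's axes as they then stand; what a row does not reach is not made up. A row lasts 1/8 s, in which the tool goes at most 62.5 mm and 10.7 degrees, less where a joint would pass 70% of its speed; a pose out of reach is approached as far as the arm can. A call with a gripper value outside its range is refused whole. The fingers move at their own pace and stop on an object; "force" is the grip in N (left out, the last holds). Time passes only in rows, so rows that do not move let the fingers close. It gives the time, the measured TCP pose, the force and the opening at its end, in the units of the state.
- manip.observe(): the state, without advancing time (a new reading comes with each control period).
- manip.read_camera(name): name is "scene" or "top" or "wrist"; returns a dict with "frame" (384x512x3 uint8, red, green, blue), "depth" (384x512 float32, m along the optical axis (not along the pixel's ray), 0 where there is no reading), "fx", "fy", "cx", "cy" (pixels), "distortion" ([k1, k2, p1, p2, k3] as OpenCV has them; the pictures are not rectified), "pose" (4x4, takes a point from camera to world coordinates). Camera axes: x right, y up, looking along -z (the intrinsics and any distortion apply to the point x, -y, -z); pixel columns grow to the right and rows downward; lengths in m; the calibration is good to about 2 mm. A picture is of the moment at which its call begins.
- manip.job_done(): hands the job in, once; it reports no verdict.
Trained networks look in a picture, given as the dict that the camera call returned (one of the last four; its "shot" number tells which), for a name from the list of things; names that differ only in an ending like _2 or _b are one class to them, and where a whole thing is asked for, a point or a joint stands for the part that bears it (a point fixed in the world has none). Each returns a list of dicts, best first, with "confidence" (0 to 1); they miss things now and then, are a little off and sometimes report something else, mostly with a low value. They report only what shows in the picture. A call takes as long as a camera call. They do not tell look-alikes from the thing itself.
- manip.recognise(label, picture): "position" ([x, y, z] in m, in world coordinates, good to about 4 mm: the middle of the surface that is visible of it).
- manip.silhouettes(label, picture): "pixels" (384x512 bool, what is visible of it).
- manip.landmark_of(label, picture): "position" ([x, y, z] in m, in world coordinates, good to about 4 mm: a listed point, or the origin of a listed thing).
The state is a dict: "time_s": time; "qpos": joint angles; "dq": joint speeds; "joint_torque": joint torques, N m; "ee_pos": TCP position; "tool_rot": TCP orientation; "force": force on the tool from outside, world axes, zero at the start; "wrist_torque": the same for the moment, N m; "grip_width": opening from 0.0 (shut) to 1.0 (fully open).
Only numpy, scipy, OpenCV 4.12 (cv2) and the standard library are available. Lean on these libraries where they do the work, as an engineer would, in place of code of your own. Each camera call takes 0.05 s, during which the arm holds its last target.

## Working session

There is one attempt and no reset: what is moved stays moved. The work goes in short steps, Python scripts to look and compute and a tool call to move; the robot and the scene stay as the last step left them, time stands still between calls to the robot, and variables do not carry over. Pictures are saved under pics/ and viewed, and the job is handed in when it is done.

Besides the shell and the picture viewer there is one more tool, called by a JSON object that holds its "api" and its "payload". jog_arm: Moves the arm, as the interface text tells. Its arguments: {"type":"object","properties":{"deltas":{"type":"array","items":{"type":"number"}},"force":{"type":"number"}},"required":["deltas"]}

```bash
mkdir -p pics; ls
cat > h.py <<'E'
import numpy as np, cv2
from rig import manip
def save(name,im,scale=1):
    im=cv2.resize(im,None,fx=scale,fy=scale,interpolation=cv2.INTER_CUBIC)
    cv2.imwrite('pics/'+name,cv2.cvtColor(im,cv2.COLOR_RGB2BGR))
def world(p,u,v,d=None):
    K=np.array([[p['fx'],0,p['cx']],[0,p['fy'],p['cy']],[0,0,1]])
    u=np.atleast_1d(u).astype(float);v=np.atleast_1d(v).astype(float)
    n=cv2.undistortPoints(np.stack([u,v],-1)[:,None,:],K,np.array(p['distortion'],float))[:,0]
    if d is None: d=p['depth'][v.astype(int),u.astype(int)]
    c=np.stack([n[:,0]*d,-n[:,1]*d,-d,np.ones_like(n[:,0])],0)
    return (np.array(p['pose'])@c)[:3].T
E
python3 - <<'E'
from h import *
o=manip.observe()
print({k:np.round(v,3).tolist() for k,v in o.items()}, manip.grasp_offset)
for n in ['top','scene']:
    p=manip.read_camera(n); save(n+'0.png',p['frame'],1.5)
    print(n,np.round(p['pose'],3).tolist())
    for l in ['tote_a','tote_a_knob','tote_a_far','stop_rail']:
        for f in ['landmark_of']:
            print(l,[(np.round(r['position'],3).tolist(),round(r['confidence'],2)) for r in manip.landmark_of(l,p)])
E
```

```text
pics
{'time_s': 0.0, 'qpos': [-66.061, 18.353, 89.708, -0.001, 72.044, -1.145], 'dq': [0.073, -0.093, 0.045, 0.038, 0.051, -0.015], 'joint_torque': [-0.001, -41.553, -23.416, -0.0, 0.008, -0.0], 'ee_pos': [0.244, -0.52, 0.23], 'tool_rot': [[0.906, 0.424, -0.001], [0.424, -0.906, 0.002], [0.0, -0.002, -1.0]], 'force': [-0.014, 0.05, 0.445], 'wrist_torque': [0.035, 0.045, -0.008], 'grip_width': 0.999} -0.0187
top [[0.005, 0.985, -0.17, 0.341], [-1.0, 0.006, 0.004, -0.003], [0.005, 0.17, 0.985, 1.166], [0.0, 0.0, 0.0, 1.0]]
tote_a [([0.545, -0.149, -0.001], 0.84), ([0.318, 0.274, -0.001], 0.82), ([0.544, 0.005, 0.0], 0.81), ([0.559, 0.141, -0.002], 0.67), ([0.371, -0.457, 0.003], 0.65), ([0.392, 0.125, 0.005], 0.61), ([0.349, -0.092, -0.002], 0.6)]
tote_a_knob [([0.498, -0.138, 0.079], 0.6), ([0.494, -0.001, 0.076], 0.24)]
tote_a_far [([0.598, -0.16, 0.017], 0.87)]
stop_rail [([0.753, 0.014, -0.002], 0.77), ([0.497, -0.14, 0.079], 0.24)]
scene [[0.844, -0.398, 0.36, 1.087], [0.537, 0.625, -0.567, -0.85], [0.001, 0.672, 0.741, 1.191], [0.0, 0.0, 0.0, 1.0]]
tote_a [([0.56, 0.142, -0.005], 0.98), ([0.396, 0.124, 0.004], 0.85), ([0.35, -0.093, -0.002], 0.83), ([0.544, -0.149, -0.001], 0.67), ([0.374, -0.451, -0.001], 0.67), ([0.541, 0.011, 0.001], 0.64), ([0.315, 0.278, 0.0], 0.64)]
tote_a_knob [([0.497, -0.137, 0.078], 0.93)]
tote_a_far []
stop_rail [([0.757, 0.017, -0.0], 0.89)]
```

View pics/top0.png

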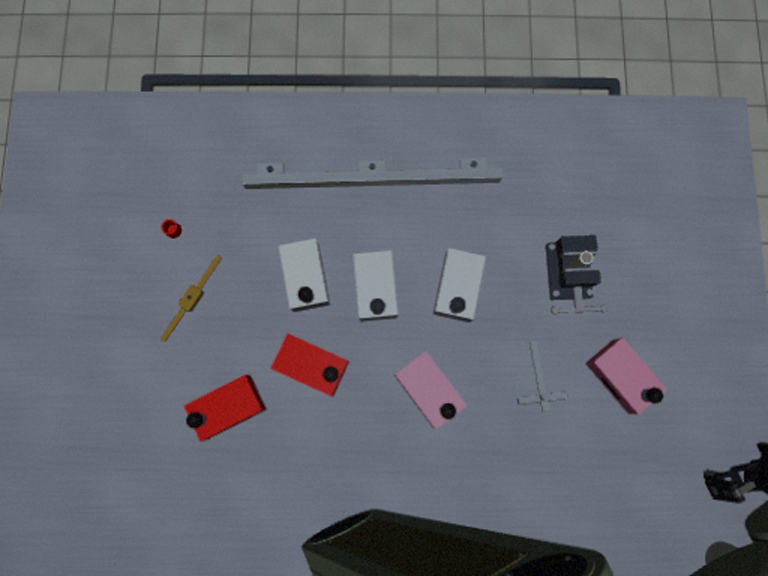

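View pics/scene0.png

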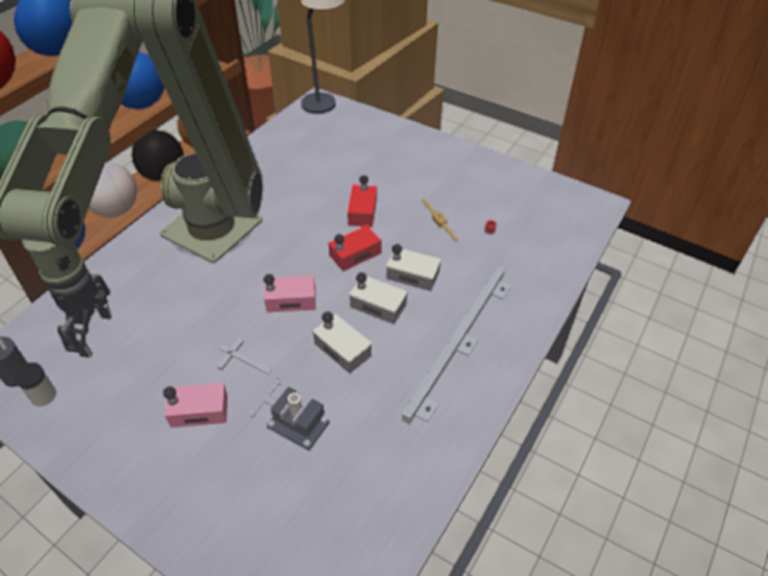

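The top picture (768 px wide) shows three grey and white totes at about (303,273), (376,285) and (460,285). These are the ones meant. The red ones at (310,364) and (225,408) and the pink ones at (430,390) and (628,376) are look-alikes. The stop rail is at about (372,178). Next I'll measure the totes and confirm with an enlarged crop.

```bash
cat > meas.py <<'E'
from h import *
def totes(p):
    H,W=p['depth'].shape
    vv,uu=np.mgrid[0:H,0:W]
    P=world(p,uu.ravel(),vv.ravel(),p['depth'].ravel()).reshape(H,W,3)
    hsv=cv2.cvtColor(p['frame'],cv2.COLOR_RGB2HSV)
    m=(abs(P[...,2]-.05)<.012)&(hsv[...,1]<60)&(P[...,0]>.4)&(P[...,0]<.76)&(abs(P[...,1])<.24)&(hsv[...,2]>120)
    n,l,st,_=cv2.connectedComponentsWithStats(m.astype(np.uint8))
    out=[]
    for i in range(1,n):
        if st[i,4]<300: continue
        q=P[l==i]
        r=cv2.minAreaRect((q[:,:2]*1000).astype(np.float32))
        box=cv2.boxPoints(r)
        e=box[1]-box[0];e2=box[2]-box[1]
        if np.linalg.norm(e2)>np.linalg.norm(e): e=e2
        if e[0]<0:e=-e
        out.append((np.array(r[0])/1000,np.array(r[1]),np.degrees(np.arctan2(e[1],e[0])),np.median(q[:,2]),st[i]))
    # knobs
    k=(abs(P[...,2]-.088)<.016)&(hsv[...,2]<80)&(P[...,0]>.4)&(P[...,0]<.7)&(abs(P[...,1])<.24)
    n,l,st,_=cv2.connectedComponentsWithStats(k.astype(np.uint8))
    ks=[]
    for i in range(1,n):
        if st[i,4]<30: continue
        q=P[l==i]
        A=np.c_[2*q,np.ones(len(q))];s=np.linalg.lstsq(A,(q**2).sum(1),rcond=None)[0]
        ks.append((s[:3],np.sqrt(s[3]+s[:3]@s[:3]),(q[:,:2].max(0)+q[:,:2].min(0))/2,st[i,4]))
    # rail
    r=(abs(P[...,2]-.03)<.008)&(P[...,0]>.7)&(P[...,0]<.8)&(abs(P[...,1])<.3)
    q=P[r]; edge=[]
    for y in np.arange(-.22,.26,.02):
        s=q[abs(q[:,1]-y)<.01]
        if len(s)>5: edge.append((y,np.percentile(s[:,0],3),np.percentile(s[:,0],90)))
    edge=np.array(edge)
    return out,ks,edge
E
python3 - <<'E'
from meas import *
for n in ['top','scene']:
    p=manip.read_camera(n); t,k,e=totes(p)
    print(n)
    for x in t: print(np.round(x[0],4),x[1].round(1),round(x[2],2),round(float(x[3]),4),x[4])
    for x in k: print('knob',np.round(x[0],4),round(x[1],4),x[2].round(4),x[3])
    if len(e): print(np.polyfit(e[:,0],e[:,1],1),np.polyfit(e[:,0],e[:,2],1))
    for l in ['tote_a_knob','tote_a']:
        print(l,[(np.round(r['position'],3).tolist(),round(r['confidence'],2)) for r in manip.landmark_of(l,p)])
    if n=='top': save('crop1.png',p['frame'][110:290,100:350],3)
E
```

```text
top
[0.5599 0.139 ] [119.9  70. ] 10.78 0.0498 [186 159  32  47 957]
[0.54   0.0078] [120.   69.9] 5.75 0.0499 [ 235  167   30   45 1001]
[ 0.543 -0.149] [ 69.5 120.5] -11.91 0.0498 [290 166  33  47 984]
knob [0.515  0.1289 0.0825] 0.0123 [0.5145 0.1285] 82
knob [0.4945 0.0027 0.0846] 0.0112 [0.4947 0.0014] 77
knob [ 0.498  -0.1388  0.0827] 0.0121 [ 0.4978 -0.1386] 81
[-0.03302434  0.74446279] [-0.03331333  0.76249251]
tote_a_knob [([0.499, -0.139, 0.078], 0.58)]
tote_a [([0.321, 0.277, -0.002], 0.89), ([0.56, 0.143, -0.004], 0.75), ([0.542, -0.147, -0.001], 0.73), ([0.374, -0.454, 0.001], 0.73), ([0.348, -0.09, -0.002], 0.69), ([0.542, 0.006, -0.0], 0.57), ([0.394, 0.127, 0.0], 0.55)]
scene
[0.558  0.1404] [121.7  80.2] 12.22 0.0496 [258 166  36  20 443]
[0.5389 0.0061] [122.   78.6] 4.57 0.0496 [233 184  39  25 513]
[ 0.5403 -0.1503] [ 73.4 125.5] -12.61 0.0497 [208 209  40  32 610]
knob [ 0.4954 -0.0028  0.0839] 0.0097 [ 0.4966 -0.0044] 30
knob [ 0.5001 -0.1454  0.085 ] 0.0094 [ 0.5008 -0.1461] 33
[-0.03113606  0.74465956] [-0.03320443  0.76272012]
tote_a_knob [([0.498, -0.136, 0.077], 0.83), ([0.559, 0.142, -0.002], 0.21)]
tote_a [([0.56, 0.141, -0.003], 0.91), ([0.542, -0.153, 0.001], 0.89), ([0.396, 0.122, 0.005], 0.83), ([0.54, 0.011, 0.0], 0.76), ([0.347, -0.093, -0.002], 0.72), ([0.315, 0.277, 0.0], 0.6), ([0.374, -0.449, -0.002], 0.55), ([0.654, 0.398, -0.002], 0.18)]
```

View pics/crop1.png

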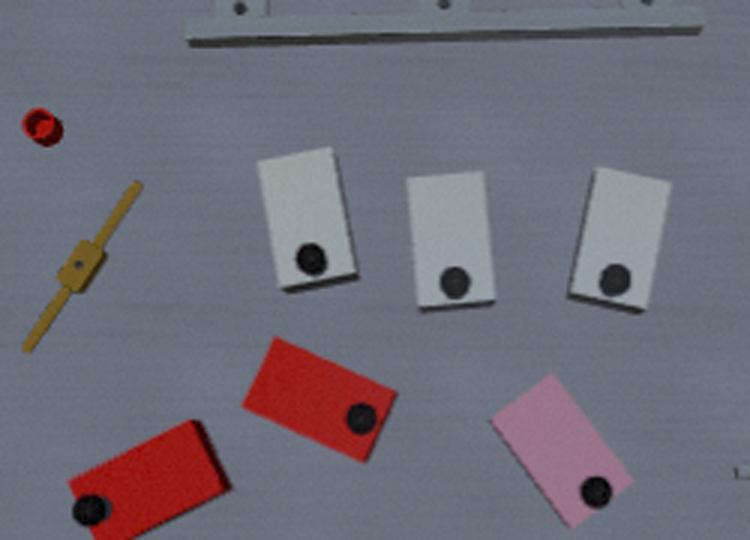

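The crop confirms three grey and white totes at crop pixels (305,218), (450,240) and (620,240), all facing the rail; the red and pink ones are separate. I'll go to the right tote (y≈-0.149) first.

{"api": "jog_arm", "payload": {"deltas": [0,0.049,-0.0297,0,0,0,0.049,-0.0297,0,0,0,0.049,-0.0297,0,0,0,0.049,-0.0297,0,0,0,0.049,-0.0297,0,0,0,0.049,-0.0297,0,0,0,0.049,-0.0297,0,0,0,0.049,-0.0297,0,0], "force": 40}}

```text
time_s: 1.8
ee_pos: [0.499, -0.1377, 0.2316]
tool_rot: [[0.906, 0.424, 0.001], [0.424, -0.906, -0.0], [0.001, 0.001, -1.0]]
force: [0.7, -0.5, -0.1]
grip_width: 0.997
```

{"api": "jog_arm", "payload": {"deltas": [0,0,0,0,9.25,0,0,0,0,9.25,0,0,0,0,9.25,0,0,0,0,9.25,0,0,0,0,0]}}

```text
time_s: 2.42
ee_pos: [0.4981, -0.1394, 0.2314]
tool_rot: [[0.979, -0.205, 0.0], [-0.205, -0.979, -0.0], [0.0, 0.0, -1.0]]
force: [-0.6, 0.1, 0.1]
grip_width: 1.002
```

```bash
cat > tgt.py <<'E'
from h import *
def to(x,y,z,yaw):
    o=manip.observe(); R=np.array(o['tool_rot']); p=np.array(o['ee_pos'])
    d=R.T@(np.array([x,y,z])-p)
    yw=np.degrees(np.arctan2(R[1,0],R[0,0]))
    print('t',round(o['time_s'],2),'p',p.round(4),'yaw',round(yw,2),'tool shift',d.round(4),'turn',round(-(yaw-yw),2),'F',np.round(o['force'],2),'w',round(o['grip_width'],3))
E
python3 - <<'E'
from tgt import *
from meas import *
to(.4985,-.139,.061,-11.9)
p=manip.read_camera('wrist'); save('w1.png',p['frame'],1.5)
t,k,e=totes(p)
for x in t: print(np.round(x[0],4),x[1].round(1),round(x[2],2),round(float(x[3]),4))
for x in k: print('knob',np.round(x[0],4),round(x[1],4),x[2].round(4),x[3])
E
```

```text
t 2.42 p [ 0.4981 -0.1394  0.2314] yaw -11.81 tool shift [ 0.0003 -0.0005  0.1704] turn 0.09 F [-0.56  0.06  0.09] w 1.002
[ 0.5428 -0.1478] [ 70.  118.7] -12.2 0.0492
[0.5395 0.0082] [120.8  71.5] 5.64 0.0493
[0.5553 0.1377] [111.3  66.8] 11.0 0.0494
knob [ 0.4989 -0.1383  0.0796] 0.0137 [ 0.4995 -0.1384] 556
knob [0.4948 0.0035 0.0797] 0.0138 [0.496  0.0022] 573
knob [0.5152 0.1309 0.08  ] 0.0131 [0.5155 0.1261] 599
```

View pics/w1.png

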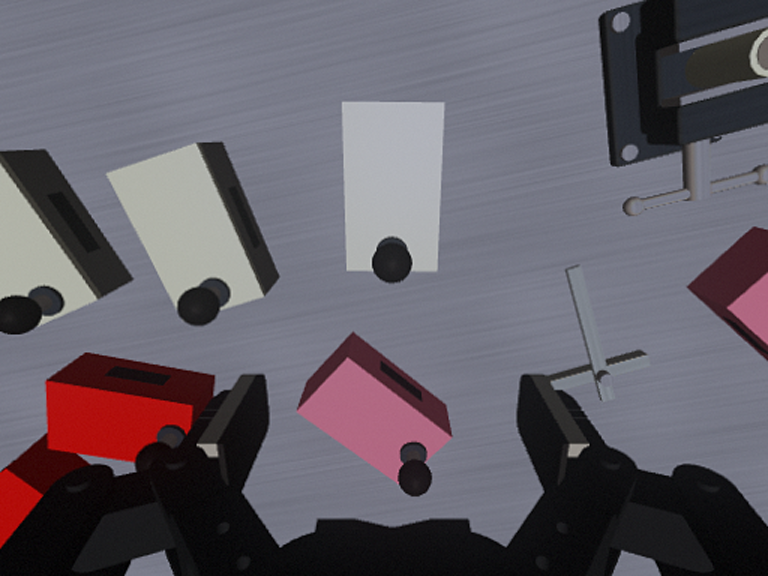

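The wrist view shows the right tote's knob at (392,262), squarely aligned below the gripper, and all three knobs are measured. I'll descend.

{"api": "jog_arm", "payload": {"deltas": [0,0.0007,-0.0007,0.04,0,0,0,0,0.04,0,0,0,0,0.04,0,0,0,0,0.03,0,0,0,0,0.015,0,0,0,0,0.005,0,0,0,0,0,0,0,0,0,0,0], "force": 40}}

```text
time_s: 3.48
ee_pos: [0.4997, -0.1391, 0.0624]
tool_rot: [[0.979, -0.206, 0.002], [-0.206, -0.979, -0.001], [0.002, 0.0, -1.0]]
force: [-0.7, -0.7, 1.0]
grip_width: 0.999
```

{"api": "jog_arm", "payload": {"deltas": [0.4,0,0,0,0,0.55,0,0,0,0,0.75,0,0,0,0,1,0,0,0,0,1,0,0,0,0,1,0,0,0,0], "force": 40}}

```text
time_s: 4.22
ee_pos: [0.4991, -0.1389, 0.0617]
tool_rot: [[0.978, -0.206, 0.0], [-0.206, -0.978, -0.0], [0.001, 0.0, -1.0]]
force: [-1.3, -0.0, 5.4]
grip_width: 0.298
```

Run:
```python
from tgt import *
to(.4989,-.1385,.061,-11.9)
print(manip.observe()['wrist_torque'])
p=manip.read_camera('wrist'); save('w2.png',p['frame'],1.2)
```

```text
t 4.22 p [ 0.4991 -0.1389  0.0617] yaw -11.92 tool shift [-0.0002 -0.0003  0.0007] turn -0.02 F [-1.28 -0.04  5.39] w 0.298
[0.09947768 0.15810811 0.0552589 ]
```

View pics/w2.png

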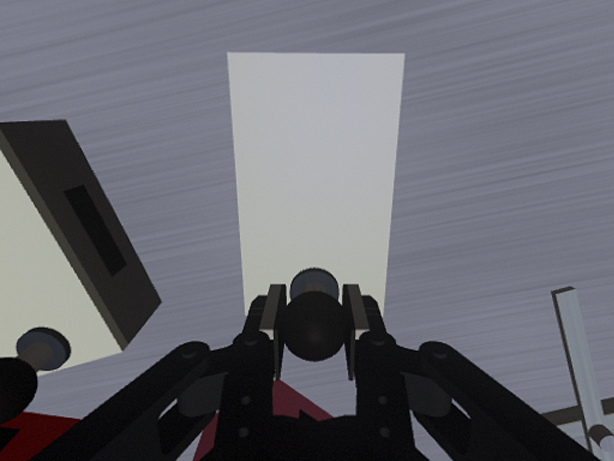

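The ball is gripped, with the knob at (314,325) between the pads. I'll raise it 10 mm along the arc, so 7.6 mm forward.

{"api": "jog_arm", "payload": {"deltas": [1,0.0019,0,-0.0025,0,1,0.0019,0,-0.0025,0,1,0.0019,0,-0.0025,0,1,0.0019,0,-0.0025,0,1,0,0,0,0,1,0,0,0,0]}}

```text
time_s: 5.03
ee_pos: [0.5062, -0.1404, 0.0712]
tool_rot: [[0.978, -0.206, -0.0], [-0.206, -0.978, -0.0], [-0.0, 0.0, -1.0]]
force: [-0.6, 0.2, -1.4]
grip_width: 0.298
```

{"api": "jog_arm", "payload": {"deltas": [1,0,0,0,0,1,0,0,0,0]}}

```text
time_s: 5.28
ee_pos: [0.5062, -0.1404, 0.0712]
tool_rot: [[0.978, -0.207, -0.0], [-0.207, -0.978, -0.0], [-0.0, 0.0, -1.0]]
force: [-0.2, -0.2, -2.0]
grip_width: 0.303
```

Run:
```python
from tgt import *
to(.4989,-.1385,.061,-11.9)
print(manip.observe()['wrist_torque'])
p=manip.read_camera('wrist'); save('w3.png',p['frame'],1.2)
```

```text
t 5.28 p [ 0.5062 -0.1404  0.0712] yaw -11.92 tool shift [-0.0076 -0.0004  0.0102] turn -0.02 F [-0.22 -0.16 -2.02] w 0.303
[-0.00658103  0.0594082   0.03811944]
```

The lift shows only about 2 N, and the full tote would need about 4.5 N or more. With friction from the ball this fits a light tote. I'll lower it back along the same arc and release.

{"api": "jog_arm", "payload": {"deltas": [1,-0.0019,0,0.0025,0,1,-0.0019,0,0.0025,0,1,-0.0019,0,0.0025,0,1,-0.0019,0,0.0025,0,1,0,0,0,0,0.7,0,0,0,0,0.3,0,0,0,0,0,0,0,0,0]}}

```text
time_s: 6.32
ee_pos: [0.4991, -0.1389, 0.0612]
tool_rot: [[0.978, -0.206, 0.0], [-0.206, -0.978, -0.0], [0.0, 0.0, -1.0]]
force: [0.5, 0.3, 0.1]
grip_width: 0.719
```

{"api": "jog_arm", "payload": {"deltas": [0,0,0,0,0,0,0,0,-0.01,0,0,0,0,-0.04,0,0,0,0,-0.05,0,0,0,0,0,0]}}

```text
time_s: 6.95
ee_pos: [0.5016, -0.1397, 0.1659]
tool_rot: [[0.978, -0.206, 0.01], [-0.206, -0.978, -0.003], [0.01, 0.001, -1.0]]
force: [0.3, 0.7, -0.1]
grip_width: 1.001
```

Run:
```python
from tgt import *
from meas import *
to(.4948,.0035,.0615,5.7)
p=manip.read_camera('wrist'); save('w4.png',p['frame'],1.2)
t,k,e=totes(p)
for x in t: print(np.round(x[0],4),x[1].round(1),round(x[2],2),round(float(x[3]),4))
for x in k: print('knob',np.round(x[0],4),round(x[1],4),x[2].round(4),x[3])
```

```text
t 6.95 p [ 0.5016 -0.1397  0.1659] yaw -11.92 tool shift [-0.0373 -0.1388  0.1039] turn -17.62 F [ 0.32  0.7  -0.09] w 1.001
[ 0.5423 -0.1478] [ 70.1 120.4] -12.29 0.0492
[0.5394 0.0085] [120.5  71.8] 5.88 0.0494
[0.5211 0.1096] [31.7 26.9] 12.05 0.0494
knob [ 0.4986 -0.1383  0.0797] 0.0138 [ 0.5002 -0.1385] 877
knob [0.4953 0.0033 0.0802] 0.0132 [0.4953 0.0019] 922
```

View pics/w4.png

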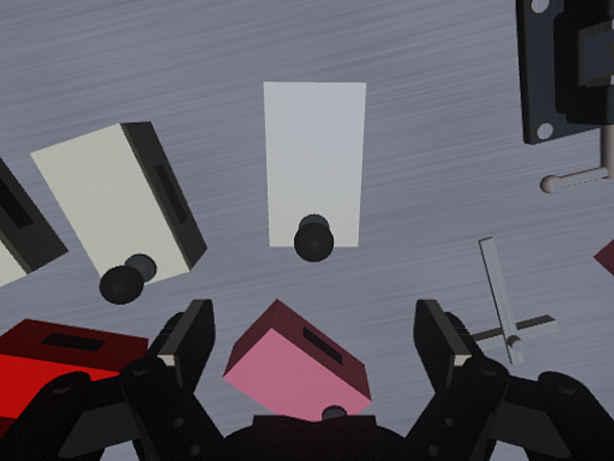

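The right tote is unmoved, with its knob at (314,240). Next is the middle one, with its knob at (122,284).

{"api": "jog_arm", "payload": {"deltas": [0,-0.0084,-0.0346,0,0,0,-0.0084,-0.0346,0,0,0,-0.0084,-0.0346,0,0,0,-0.0084,-0.0346,0,0,0,0,0,0,-8.8,0,0,0,0,-8.8,0,0,0,0,0,0,0,0,0,0]}}

```text
time_s: 8.0
ee_pos: [0.4941, 0.0034, 0.1607]
tool_rot: [[0.995, 0.097, -0.001], [0.097, -0.995, -0.0], [-0.001, -0.0, -1.0]]
force: [-0.1, 0.0, 0.5]
grip_width: 1.0
```

Run:
```python
from tgt import *
to(.495,.0035,.0615,5.7)
```

```text
t 8.0 p [0.4941 0.0034 0.1607] yaw 5.55 tool shift [0.001  0.     0.0992] turn -0.15 F [-0.11  0.04  0.49] w 1.0
```

{"api": "jog_arm", "payload": {"deltas": [0,0.0008,0,0.03,0,0,0,0,0.03,0,0,0,0,0.025,0,0,0,0,0.012,0,0,0,0,0.002,0,0,0,0,0,0,0.5,0,0,0,0,0.75,0,0,0,0], "force": 40}}

```text
time_s: 9.0
ee_pos: [0.4958, 0.0035, 0.0629]
tool_rot: [[0.995, 0.099, 0.001], [0.099, -0.995, -0.0], [0.001, 0.0, -1.0]]
force: [0.5, -0.3, 0.5]
grip_width: 0.602
```

{"api": "jog_arm", "payload": {"deltas": [1,0,0,0,0,1,0,0,0,0,1,0,0,0,0,1,0,0,0,0]}}

```text
time_s: 9.5
ee_pos: [0.4956, 0.0033, 0.0627]
tool_rot: [[0.995, 0.099, 0.001], [0.099, -0.995, -0.001], [0.001, 0.001, -1.0]]
force: [-0.8, -2.5, 5.4]
grip_width: 0.305
```

{"api": "jog_arm", "payload": {"deltas": [1,0.0019,0,-0.0025,0,1,0.0019,0,-0.0025,0,1,0.0019,0,-0.0025,0,1,0.0019,0,-0.0025,0,1,0,0,0,0,1,0,0,0,0,1,0,0,0,0]}}

```text
time_s: 10.38
ee_pos: [0.5028, 0.0044, 0.0722]
tool_rot: [[0.995, 0.099, -0.0], [0.099, -0.995, 0.0], [-0.0, -0.0, -1.0]]
force: [0.3, 0.1, -7.1]
grip_width: 0.302
```

Run:
```python
from tgt import *
to(.495,.0035,.0615,5.7)
p=manip.read_camera('wrist'); save('w5.png',p['frame'],1.2)
to(.495,.0035,.0615,5.7)
```

```text
t 10.38 p [0.5028 0.0044 0.0722] yaw 5.69 tool shift [-0.0079  0.0001  0.0107] turn -0.01 F [ 0.3   0.09 -7.12] w 0.302
t 10.43 p [0.5029 0.0044 0.0722] yaw 5.68 tool shift [-0.0079  0.0001  0.0107] turn -0.02 F [ 0.42 -0.56 -7.  ] w 0.298
```

View pics/w5.png

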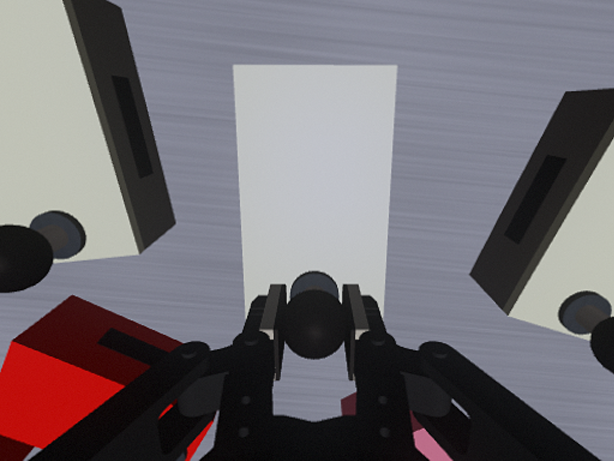

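The middle tote lifts at a steady 7.1 N with almost no sideways force, so it is the full one: 7.1 × 0.105 ≈ 0.75 N m, less about 0.1 friction. It is clearly not light, so there is no need to touch the third. I'll lower it flat, then slide.

{"api": "jog_arm", "payload": {"deltas": [1,-0.0019,0,0.0025,0,1,-0.0019,0,0.0025,0,1,-0.0019,0,0.0025,0,1,-0.0019,0,0.0022,0,1,0,0,0,0,1,0,0,0,0], "force": 60}}

```text
time_s: 11.18
ee_pos: [0.4952, 0.0035, 0.0629]
tool_rot: [[0.995, 0.099, -0.0], [0.099, -0.995, -0.0], [-0.0, 0.0, -1.0]]
force: [-3.4, -1.2, 1.3]
grip_width: 0.292
```

Run:
```python
from tgt import *
to(.638,.01,.0627,1.85)
```

```text
t 11.18 p [0.4952 0.0035 0.0629] yaw 5.68 tool shift [1.427e-01 7.700e-03 1.000e-04] turn 3.83 F [-3.42 -1.22  1.31] w 0.292
```

{"api": "jog_arm", "payload": {"deltas": [1,0.004,0,0,0,1,0.007,0,0,0.5,1,0.007,0,0,0.5,1,0.007,0,0,0.5,1,0.007,0,0,0.5,1,0.007,0,0,0.5,1,0.007,0,0,0.5,1,0.007,0,0,0.5]}}

```text
time_s: 12.18
ee_pos: [0.5466, 0.0077, 0.0628]
tool_rot: [[0.999, 0.038, -0.004], [0.038, -0.999, 0.0], [-0.004, -0.0, -1.0]]
force: [-6.3, 1.3, 4.7]
grip_width: 0.294
```

Run:
```python
from tgt import *
from meas import *
to(.638,.01,.0627,1.85)
p=manip.read_camera('wrist'); save('w6.png',p['frame'],1.2)
t,k,e=totes(p)
for x in t: print(np.round(x[0],4),x[1].round(1),round(x[2],2),round(float(x[3]),4))
if len(e): print(e.round(4).tolist())
```

```text
t 12.18 p [0.5466 0.0077 0.0628] yaw 2.18 tool shift [ 0.0914  0.0011 -0.0002] turn 0.33 F [-6.27  1.25  4.65] w 0.294
[0.5912 0.0099] [120.   70.3] 2.17 0.0493
[0.5597 0.1403] [121.4  72.1] 10.33 0.0494
[ 0.5381 -0.1381] [ 54.4 108. ] -11.97 0.0493
```

View pics/w6.png

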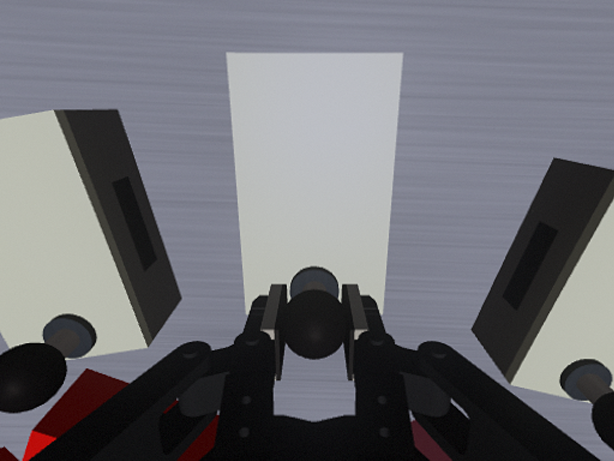

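The tote follows the gripper, staying flat, with drag about 6 N, and its far edge shows at row 52. I'll continue.

{"api": "jog_arm", "payload": {"deltas": [1,0.008,0,0,0.2,1,0.008,0,0,0,1,0.008,0,0,0,1,0.008,0,0,0,1,0.008,0,0,0,1,0.008,0,0,0,1,0.008,0,0,0,1,0.008,0,0,0]}}

```text
time_s: 13.22
ee_pos: [0.6109, 0.0098, 0.0629]
tool_rot: [[0.999, 0.035, -0.003], [0.035, -0.999, -0.0], [-0.003, -0.0, -1.0]]
force: [-7.4, -1.1, 5.0]
grip_width: 0.297
```

Run:
```python
from tgt import *
from meas import *
to(.638,.01,.0627,1.85)
p=manip.read_camera('wrist'); save('w7.png',p['frame'],1.5)
t,k,e=totes(p)
for x in t: print(np.round(x[0],4),x[1].round(1),round(x[2],2),round(float(x[3]),4))
if len(e): print(e.round(4).tolist());print(np.polyfit(e[:,0],e[:,1],1))
```

```text
t 13.22 p [0.6109 0.0098 0.0629] yaw 2.0 tool shift [0.0271 0.0008 0.0001] turn 0.15 F [-7.41 -1.14  5.05] w 0.297
[0.6551 0.0119] [120.6  70.4] 1.85 0.0493
[0.5635 0.142 ] [112.8  71.6] 11.13 0.0494
[ 0.5509 -0.133 ] [113.7  45.4] 16.7 0.0493
```

View pics/w7.png

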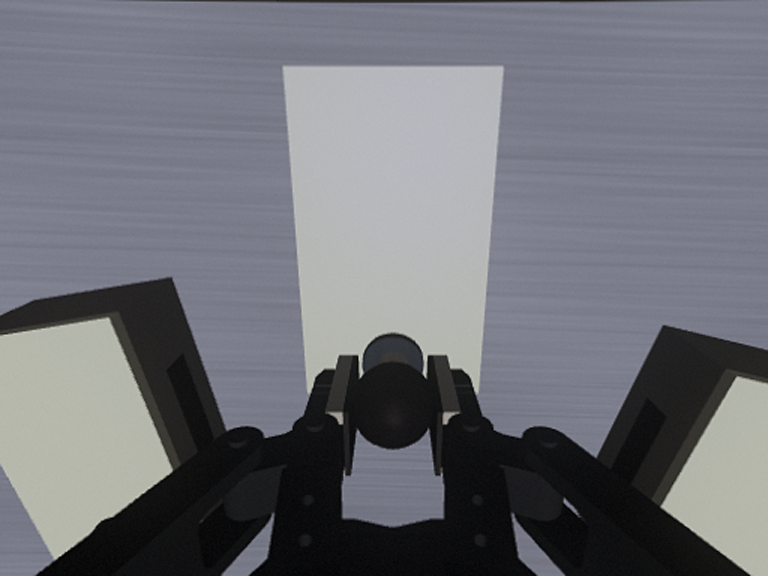

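The rail's dark base shows at the top edge (row 2) and the tote's lid edge at row 66, leaving a gap of about 28 mm. I'll go slower.

{"api": "jog_arm", "payload": {"deltas": [1,0.004,0,0,0.1,1,0.004,0,0,0,1,0.003,0,0,0,1,0.003,0,0,0,1,0.002,0,0,0,1,0.002,0,0,0,1,0.002,0,0,0,1,0.001,0,0,0]}}

```text
time_s: 14.28
ee_pos: [0.6318, 0.0105, 0.0629]
tool_rot: [[0.999, 0.033, -0.003], [0.033, -0.999, -0.0], [-0.003, 0.0, -1.0]]
force: [-7.3, -0.5, 5.8]
grip_width: 0.292
```

Run:
```python
from tgt import *
from meas import *
to(.638,.01,.0627,1.85)
p=manip.read_camera('wrist'); save('w8.png',p['frame'],1.5)
t,k,e=totes(p)
for x in t: print(np.round(x[0],4),x[1].round(1),round(x[2],2),round(float(x[3]),4))
if len(e): print(e.round(4).tolist());print(np.polyfit(e[:,0],e[:,1],1))
# rail base: line of dark->: front lower edge pixels
P=p['depth']; vv,uu=np.mgrid[0:384,0:512]
W=world(p,uu.ravel(),vv.ravel(),P.ravel()).reshape(384,512,3)
m=(W[...,0]>.72)&(W[...,2]>.004)&(W[...,2]<.028)
q=W[m]; print(len(q)); 
if len(q)>20: print(np.polyfit(q[:,1],q[:,0],1), q[:,0].std())
```

```text
t 14.28 p [0.6318 0.0105 0.0629] yaw 1.89 tool shift [0.0062 0.0007 0.0002] turn 0.04 F [-7.34 -0.47  5.8 ] w 0.292
[0.6759 0.0124] [120.2  70.2] 1.85 0.0493
[0.5728 0.1441] [93.8 71.9] 11.54 0.0494
[ 0.5626 -0.1366] [93.3 41.7] 16.57 0.0493
[[-0.12, 0.7486, 0.7592], [-0.1, 0.748, 0.7604], [-0.08, 0.7475, 0.7601], [-0.06, 0.7466, 0.7596], [-0.04, 0.7461, 0.7591], [-0.02, 0.7455, 0.7586], [-0.0, 0.7445, 0.758], [0.02, 0.7438, 0.7573], [0.04, 0.7435, 0.7566], [0.06, 0.7428, 0.7559], [0.08, 0.742, 0.755], [0.1, 0.7413, 0.7542], [0.12, 0.7406, 0.7533], [0.14, 0.74, 0.7523], [0.16, 0.7395, 0.7423]]
[-0.03313104  0.74468557]
4313
[-0.03564209  0.74581005] 0.004194199710249249
```

View pics/w8.png

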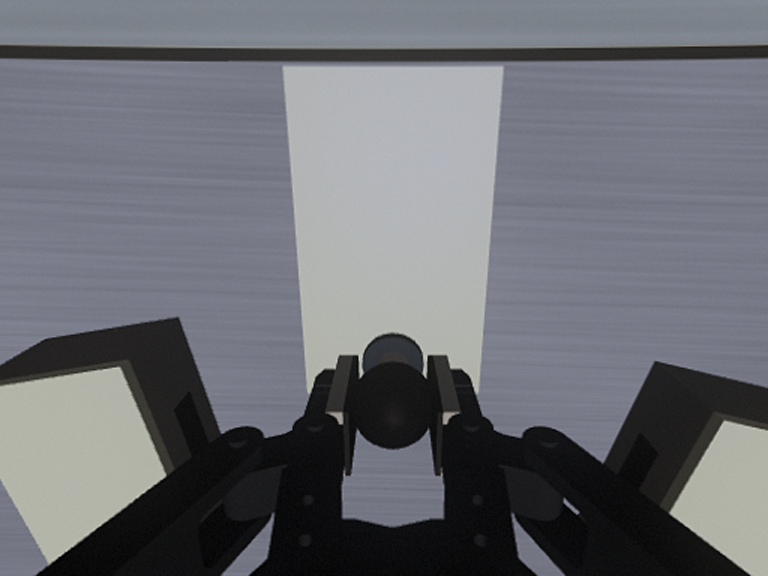

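Rail and lid edges are parallel, with the rail at row 55 and the lid at row 66, and the gap is about 8 mm. I'll creep in and watch the force.

{"api": "jog_arm", "payload": {"deltas": [1,0.001,0,0,0,1,0.001,0,0,0,1,0.001,0,0,0,1,0.001,0,0,0,1,0.001,0,0,0,1,0.001,0,0,0]}}

```text
time_s: 15.08
ee_pos: [0.6377, 0.0107, 0.0629]
tool_rot: [[0.999, 0.033, -0.003], [0.033, -0.999, -0.0], [-0.003, -0.0, -1.0]]
force: [-8.2, -0.5, 3.9]
grip_width: 0.292
```

{"api": "jog_arm", "payload": {"deltas": [1,0.0005,0,0,0,1,0.0005,0,0,0]}}

```text
time_s: 15.32
ee_pos: [0.6387, 0.0107, 0.0629]
tool_rot: [[0.999, 0.033, -0.003], [0.033, -0.999, -0.0], [-0.003, 0.0, -1.0]]
force: [-6.8, 0.3, 3.1]
grip_width: 0.292
```

{"api": "jog_arm", "payload": {"deltas": [1,0.0005,0,0,0,1,0.0005,0,0,0]}}

```text
time_s: 15.58
ee_pos: [0.6397, 0.0108, 0.0629]
tool_rot: [[0.999, 0.033, -0.003], [0.033, -0.999, -0.0], [-0.003, -0.0, -1.0]]
force: [-7.2, 0.1, 4.4]
grip_width: 0.294
```

{"api": "jog_arm", "payload": {"deltas": [1,0.0005,0,0,0,1,0.0005,0,0,0]}}

```text
time_s: 15.82
ee_pos: [0.6397, 0.0108, 0.0629]
tool_rot: [[0.999, 0.033, -0.005], [0.033, -0.999, -0.0], [-0.005, -0.0, -1.0]]
force: [-9.9, -0.5, 5.9]
grip_width: 0.287
```

Run:
```python
from tgt import *
from meas import *
to(.638,.01,.0627,1.85)
p=manip.read_camera('wrist'); save('w9.png',p['frame'],1.5)
t,k,e=totes(p)
for x in t: print(np.round(x[0],4),x[1].round(1),round(x[2],2),round(float(x[3]),4))
if len(e): print(np.polyfit(e[:,0],e[:,1],1))
```

```text
t 15.82 p [0.6397 0.0108 0.0629] yaw 1.89 tool shift [-0.0018  0.0007  0.0002] turn 0.04 F [-9.86 -0.54  5.86] w 0.287
[0.6845 0.0128] [119.7  70.3] 1.87 0.0493
[0.5763 0.1444] [86.2 72.5] 11.83 0.0494
[ 0.5666 -0.1383] [87.5 41.2] 16.35 0.0493
[-0.03362898  0.7455524 ]
```

View pics/w9.png

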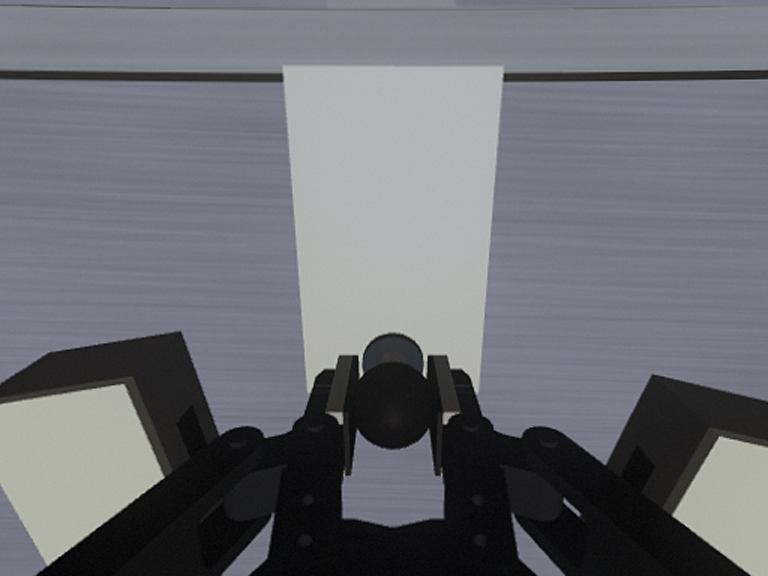

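The TCP has stopped at x=0.6397 while the force rose from 7.2 to 9.9 N, so the tote is in contact with the rail. Its yaw of 1.87° matches the rail's 1.9°. One more half-millimetre seats it, then I release.

{"api": "jog_arm", "payload": {"deltas": [1,0.0005,0,0,0,1,0,0,0,0]}}

```text
time_s: 16.12
ee_pos: [0.6397, 0.0107, 0.0629]
tool_rot: [[0.999, 0.033, -0.006], [0.033, -0.999, -0.0], [-0.006, -0.0, -1.0]]
force: [-11.8, 0.6, 6.9]
grip_width: 0.294
```

{"api": "jog_arm", "payload": {"deltas": [0.7,0,0,0,0,0.5,0,0,0,0,0.2,0,0,0,0,0,0,0,0,0,0,0,0,0,0,0,0,0,0,0]}}

```text
time_s: 16.88
ee_pos: [0.6429, 0.0108, 0.0626]
tool_rot: [[0.999, 0.033, 0.0], [0.033, -0.999, -0.0], [0.0, 0.0, -1.0]]
force: [-0.1, 0.6, -0.4]
grip_width: 1.002
```

{"api": "jog_arm", "payload": {"deltas": [0,-0.001,0,-0.01,0,0,0,0,-0.03,0,0,0,0,-0.05,0,0,-0.04,0,-0.03,0,0,0,0,0,0]}}

```text
time_s: 17.5
ee_pos: [0.6013, 0.0094, 0.1866]
tool_rot: [[0.999, 0.033, 0.006], [0.033, -0.999, -0.0], [0.006, 0.0, -1.0]]
force: [0.4, 0.3, -0.3]
grip_width: 0.999
```

Run:
```python
from tgt import *
from meas import *
to(.638,.01,.0627,1.85)
for n in ['wrist','top']:
    p=manip.read_camera(n); save('f_%s.png'%n,p['frame'] if n=='wrist' else p['frame'],1.5)
    t,k,e=totes(p); print(n)
    for x in t: print(np.round(x[0],4),x[1].round(1),round(x[2],2),round(float(x[3]),4))
    for x in k: print('knob',np.round(x[0],4),round(x[1],4))
    if len(e): print(np.polyfit(e[:,0],e[:,1],1))
```

```text
t 17.5 p [0.6013 0.0094 0.1866] yaw 1.88 tool shift [0.036  0.0006 0.1241] turn 0.03 F [ 0.42  0.32 -0.33] w 0.999
wrist
[0.6849 0.0128] [119.7  70. ] 1.9 0.0493
[0.5595 0.1411] [120.1  71.3] 11.64 0.0494
[ 0.5463 -0.1487] [ 71.8 111.9] -12.13 0.0493
knob [0.6397 0.0112 0.0797] 0.0135
knob [0.5158 0.1319 0.0801] 0.0133
knob [ 0.4998 -0.138   0.0804] 0.0126
[-0.03399292  0.74531034]
top
[0.5585 0.1444] [119.6  56.8] 11.84 0.0498
[ 0.5426 -0.1491] [ 70.1 120. ] -11.77 0.05
knob [0.5146 0.1293 0.0835] 0.0117
knob [ 0.4977 -0.1386  0.0831] 0.0119
[-0.03426564  0.74458161]
```

View pics/f_wrist.png

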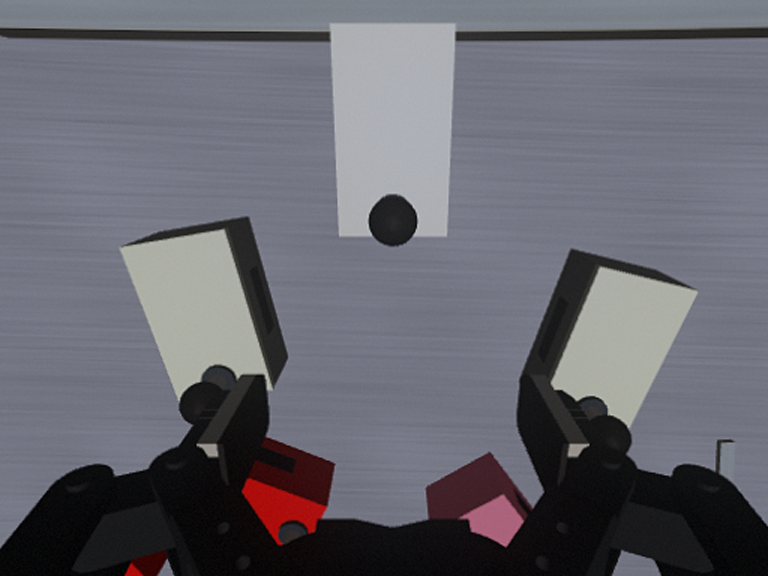

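View pics/f_top.png

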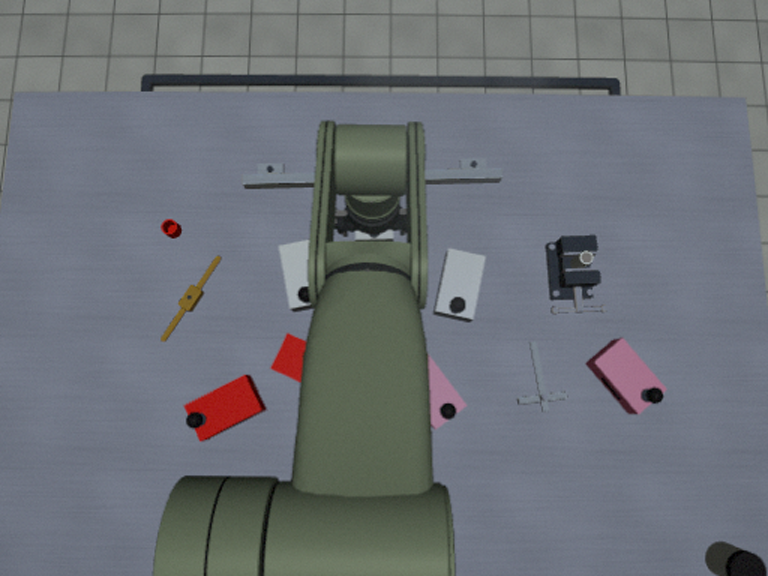

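The full tote is flat against the rail: its lid edge overlaps the rail line at row 33, and the far face is at x≈0.745 with the rail face also at 0.745. The light totes stand where they were and the gripper is clear, so I'll hand in.

{"api": "jog_arm", "payload": {"deltas": [0,0,0,-0.02,0,0,0,0,0,0,0,0,0,0,0]}}

```text
time_s: 17.98
ee_pos: [0.6016, 0.0095, 0.2012]
tool_rot: [[0.999, 0.033, -0.002], [0.033, -0.999, -0.0], [-0.002, 0.0, -1.0]]
force: [1.0, -0.7, -0.4]
grip_width: 1.0
```

```bash
python3 -c "
from rig import manip
print(manip.job_done())"
```

```text
the job is handed in; nothing more can be done
None
```

The full tote is flush against the stop rail, flat and released, and the job was handed in at about 18 s.

**Finding it:** I raised the right tote's knob end by 1 cm, felt about 2 N (light), and set it back down. The middle tote took about 7.1 N, so it is the full one. I did not touch the left tote, as 7 N is far too much for a light one.

**Sliding it:** I slid the full tote along the cart with about 6–8 N of drag and turned it about 4° to match the rail. It met the rail at about 10 N, and I seated it at about 12 N.

**Last checks (wrist camera):**
- **Contact:** the tote's far face is at x ≈ 0.745 and the rail face at 0.745. Both are at about 1.9°, and the lid is level.
- **Light totes:** the right one's lid and knob, read from above, are within about 1 mm of their first readings. The left one's knob is within about 1 mm too. Its lid was partly hidden by the arm, so that reading shifted about 5 mm sideways. The wrist view of the whole lid agreed to about 2 mm.
- **Bystanders:** the vise, wrench, insert and gauge look unmoved in the final top picture, judged by eye only.

The arm hid the full tote from the top camera at the end, so flushness rests on the wrist view and the contact force.

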